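Vent the vacuum desiccator and crack its stuck lid open

ROBOT

A 7-joint arm with a two-finger parallel gripper is mounted at the origin on the work surface. World frame = base frame: x ahead of the robot, y to its left, z up, the work surface at z = 0. Lengths are in m, angles in rad, forces in N, time in s.
With the tool pointing down it reaches from about 0.35 to 0.9 m from the base axis. Payload 8.1 kg.
Tool frame: the origin (TCP) lies at the very end of the fingers, on their centre line; the grasp point (between the pads) lies arm.grip_point_offset behind it (arm.grip_point_offset is the distance from the TCP to the grasp point, in m); z points along the fingers, y is the line along which they close (so a half turn about z gives the same grasp; the last joint's range is limited). The gripper opens to 92 mm and grips with 3 to 60 N. Pads are 19 mm wide; open, the fingers measure 130 mm over their backs; the gripper's body (75 mm by 190 mm) begins 47 mm behind the grasp point.
Start: joints at [1.163, 0.434, 0.025, 1.573, -0.012, 1.134, -0.075], TCP at [0.188, -0.596, 0.227] pointing down, gripper open.
Joint ranges: [-2.62, 2.62], [-0.44, 2.09], [-1.27, 1.32], [0.08, 2.57], [-1.32, 4.46], [0.12, 2], [-2.74, 2.74]. Speed limits (rad/s): [2.22, 2.22, 3.01, 3.01, 3.14, 3.14, 3.14].

INTERFACE

Orientations are given as a rotation vector (axis times angle).
In Python, from cell import arm gives the robot as it stands. The module is installed in compiled form; this text tells all that it offers.
- The arm moves only by the shell command python3 -m creep 'ROWS' [OPENING] [FORCE]. ROWS is JSON, a list of rows, each a list of 6 numbers: the shift along the tool's x, y, z scaled (see below), then the turn, a rotation vector about the tool's x, y, z scaled (see below). A call has 1 to 20 rows; each row shifts and turns the commanded pose from where the row before left it, along the tool's axes as they then stand; what a row does not reach is not made up. The controller multiplies each number of a shift by 0.4 m and each number of a turn by 120 degrees. A row lasts 1/12 s, in which the tool goes at most 41.7 mm and 7.16 degrees, less where a joint would pass 70% of its speed; a pose out of reach is approached as far as the arm can. A call with a number of a shift or a turn outside -1 to 1 is refused whole. A call with a gripper value outside its range is refused whole. OPENING is the closure, from -1 (fully open) to 1 (shut), set as the call begins (- or left out, the last holds). The fingers move at their own pace and stop on an object; FORCE is the grip in N (left out, the last holds). Time passes only in rows, so rows that do not move let the fingers close. It gives the time, the measured TCP pose, the force, the opening and the grip force at its end, in the units of the state.
- arm.observe(): the state, without advancing time (a new reading comes with each control period).
- arm.get_image(name): name is "scene" or "top"; returns a dict with "frame" (400x640x3 uint8, red, green, blue), "intrinsics" (3x3 intrinsics, pixels), "rvec" (rotation vector, rad) and "tvec" (3), from world to camera coordinates, as OpenCV has them. Camera axes: x right, y down, z forward; pixel columns grow to the right and rows downward; lengths in m; the calibration is good to about 2 mm. A picture is of the moment at which its call begins. There is no depth.
- arm.sign_off(): hands the job in; it is judged then, once.
The state is a dict: "clock": time; "joints": joint angles; "dq": joint speeds; "joint_efforts": joint torques, N m; "position": TCP position; "ee_rot": TCP orientation; "force": force on the tool from outside, world axes, zero at the start; "ft_torque": the same for the moment, N m; "width": opening from 0.0 (shut) to 1.0 (fully open); "gripper_force": force on a finger pad.
Only numpy, scipy, OpenCV 4.12 (cv2) and the standard library are available. Lean on these libraries where they do the work, as an engineer would, in place of code of your own. Each camera call takes 0.05 s, during which the arm holds its last target. There are 200 camera calls.

TASK

The sample in the vacuum desiccator has dried and must be let back to room air gently. Open the tap on its side fully, then take the lid by its knob, break it free of the sticky sealing ring and ease it straight up and level to about a finger's width (2 cm) above its seat, without letting it jump up more than about 4 cm or pulling it off sideways. Finish while still holding the lid there, still and clear of the base, and leave the other glassware where it stands.

Things in the scene. Friction and masses are not known exactly. Their poses are not given: they have to be found in the camera images.
- tap (a joint): angle of the desiccator's tap: 0 to 0.2 rad is shut (bar handle across the side neck), 1.57 rad is fully open (bar handle in line with the side neck, at its stop); it grows anticlockwise seen from above, stays where it is left and needs about 0.06 N m to turn
- tap_handle (a point): centre of the tap's grey bar handle, 50 mm long (along this frame's y), 10 mm thick (x) and 20 mm high, on its vertical turning axis; its top is 10 mm above this point and 142 mm above the bench, its underside is 4 mm clear of the tap barrel (22 mm across) below; free bench around it
- mouth (a point): centre of the base's mouth, level with the flange the lid seats on, 140 mm above the bench; z up; -x points along the side neck to the tap, whose axis is 135 mm from here. The base is a white plastic vessel, immovable, flange 172 mm across; its neck and hose barb reach out 178 mm, 100 mm above the bench
- lid: loose clear domed lid, 0.32 to 0.5 kg, flange 172 mm across, 9 mm thick; origin at the centre of its seating face (on mouth when shut), z up; its rim reaches 15 mm into the mouth. Tap shut: vacuum holds it fast. Tap open: the upward pull, weight included, must pass a peak of 15 to 23 N in the first 2 mm, then it pops free; from 12 mm up only its weight remains. Free to turn about z
- lid_knob (a point): middle of the lid's grey knob: an upright round head 40 mm across and 22 mm high, its top 11 mm above this point, on a thinner neck (26 mm); the dome's top is 26 mm below this point; 76 mm above the lid's origin, 216 mm above the bench when closed
- beaker: loose glass beaker, 68 mm across, 92 mm high, standing on the bench to one side of the desiccator; origin at the centre of its underside; leave alone
- reagent: loose amber glass bottle with black cap, 60 mm across, 125 mm high, standing on the bench to one side; origin at the centre of its underside; leave alone
- crucible: loose white porcelain crucible, 46 mm across the rim, 36 mm high, on the bench beyond the desiccator; origin at the centre of its underside; leave alone
- weigh: loose small glass weighing bottle with stopper, 44 mm across, 56 mm high, on the bench beyond the desiccator; origin at the centre of its underside; leave alone
Things that resemble listed ones, but are neither listed nor needed, are in the scene too. Of the things shaped like the lid, the clear one is meant.

How it is judged:
On the way, in this order (a step that is already met when the one before it is completed fails the run):
1. the tap is turned open, bar handle in line with its neck (at least 1.25 rad) (value of joint tap above 1.25 rad), for 0.2 s.
2. the lid is broken free of its sealing ring (its seating face at least 10 mm above the flange) (z of lid in the frame of mouth above 0.01 m), for 0.1 s.
At the end, for the whole second after the job is handed in: the tap is open (at least 1.2 rad); the lid is held in the fingers (contact over 1 N), at rest, its seating face 12 to 32 mm above the flange, within 15 mm of centred over the mouth, tilted less than 8 degrees and not touching the base or its sealing ring (value of joint tap above 1.2 rad and z of lid in the frame of mouth between 0.012 and 0.032 m and horizontal distance between lid and mouth below 0.015 m and angle between lid's own z axis and vertical below 0.14 rad and contact force between the fingers and lid above 1 N and contact force between lid and desiccator below 0.3 N and linear speed of lid below 0.02 m/s and angular speed of lid below 0.2 rad/s); the arm keeps its last pose, push and grip.
It fails at once if the lid jumps or is lifted more than 45 mm above its seat (z of lid in the frame of mouth above 0.045 m).
It fails at once if the lid is pulled off sideways, more than 30 mm off centre (horizontal distance between lid and mouth above 0.03 m).
It fails at once if the beaker, reagent bottle, crucible or weighing bottle is shoved more than 30 mm or tipped over (distance of any of beaker, reagent, crucible, weigh from where it was at the start of the episode above 0.03 m or angle between any of beaker, reagent, crucible, weigh's own z axis and vertical above 0.4 rad).
It also fails if it takes over 50 s, if anything falls off the work surface, if the arm or the gripper's body presses on something with over 40 N, if the wrist force passes 120 N, or if a joint passes its speed limit or range.

## Working session

There is one attempt and no reset: what is moved stays moved. The work goes in short steps, Python scripts to look and compute and a shell command to move; the robot and the scene stay as the last step left them, time stands still between calls to the robot, and variables do not carry over. Pictures are saved under pics/ and viewed, at most 10 in all, crops included, and the job is handed in when it is done.

```bash
mkdir -p pics; cat > h.py <<'E'
import numpy as np, cv2
from cell import arm
def shot(n,fn):
    d=arm.get_image(n); cv2.imwrite(fn,d['frame'][:,:,::-1]); return d
def ray(d,uv):
    R,_=cv2.Rodrigues(np.array(d['rvec'],float)); t=np.array(d['tvec'],float).ravel()
    v=R.T@np.linalg.inv(np.array(d['intrinsics']))@np.array([uv[0],uv[1],1.]); return -R.T@t, v/np.linalg.norm(v)
def proj(d,p):
    return cv2.projectPoints(np.array(p,float).reshape(-1,3),np.array(d['rvec'],float),np.array(d['tvec'],float),np.array(d['intrinsics'],float),None)[0][:,0]
def tri(ds,uvs):
    A=0;b=0
    for d,uv in zip(ds,uvs):
        c,v=ray(d,uv);P=np.eye(3)-np.outer(v,v);A=A+P;b=b+P@c
    x=np.linalg.solve(A,b); return x,[np.linalg.norm(proj(d,x)[0]-u) for d,u in zip(ds,uvs)]
def atz(d,uv,z):
    c,v=ray(d,uv); return c+v*(z-c[2])/v[2]
E
python3 - <<'E'
from h import *
import pickle
s=shot('scene','pics/s0.png');t=shot('top','pics/t0.png')
pickle.dump((s,t),open('v.pkl','wb'))
o=arm.observe();print(o,arm.grip_point_offset)
for d in(s,t):print(ray(d,(320,200)),d['intrinsics'])
E
```

```text
{'clock': 0.1, 'joints': array([ 1.16339303,  0.43515351,  0.02494223,  1.5740176 , -0.01159892,
        1.13398082, -0.07512406]), 'dq': array([-0.00071825, -0.00064395,  0.00129609, -0.00413669, -0.00058006,
        0.00136976,  0.00118771]), 'joint_efforts': array([ 3.56596720e-03, -6.69143844e+01,  9.88398939e-01, -3.15153408e+01,
       -6.04574662e-02,  3.72947613e-02, -2.46014946e-05]), 'position': array([ 0.18739401, -0.59576244,  0.22601851]), 'ee_rot': array([-3.10383518e+00, -4.76623431e-01,  5.17200889e-04]), 'force': array([-0.89425427, -0.10823659, -0.86239397]), 'ft_torque': array([-0.0288705 ,  0.03493267,  0.04944451]), 'gripper_force': 0.0, 'width': 0.9989654023176219} 0.0188
(array([1.43059663, 0.0725101 , 1.09681048]), array([-0.67187131, -0.07470956, -0.73689038])) [[492.7189027    0.         322.38583379]
 [  0.         492.7189027  202.05644388]
 [  0.           0.           1.        ]]
(array([ 0.46432954, -0.01025842,  1.29024247]), array([ 0.07028116,  0.00190534, -0.9975254 ])) [[413.7272643    0.         323.2114367 ]
 [  0.         413.7272643  185.03803382]
 [  0.           0.           1.        ]]
```

View pics/s0.png

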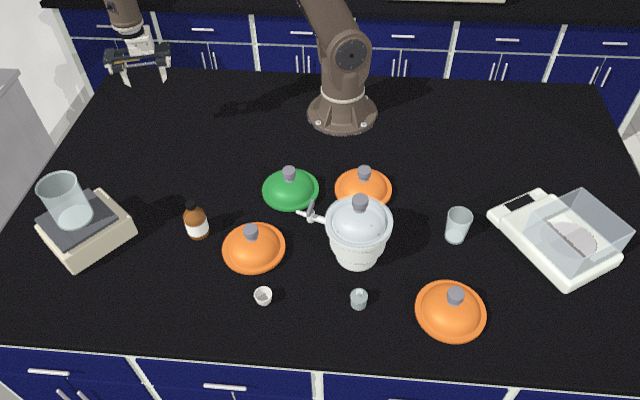

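View pics/t0.png

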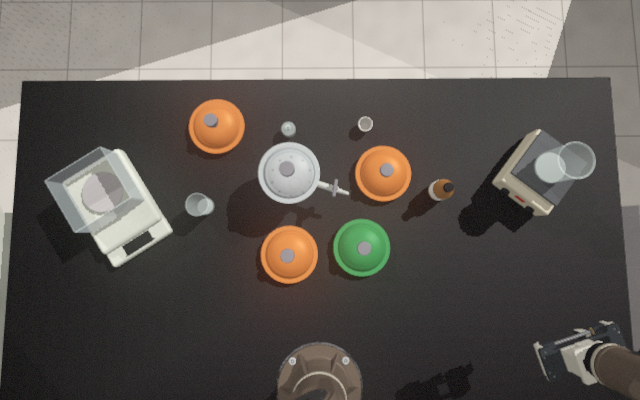

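In the top view, five knobbed things resemble the lid: three orange at (216,126), (383,173) and (289,254), one green at (362,247), and one clear on the white vessel at (289,172). I choose the clear one. The tap is at about (336,188) in the top view and (310,212) in the scene view. Next, close crops to check this.

```bash
python3 - <<'E'
from h import *
s=cv2.imread('pics/s0.png')[185:285,290:400];t=cv2.imread('pics/t0.png')[135:215,245:365]
cv2.imwrite('pics/s1.png',cv2.resize(s,None,fx=6,fy=6,interpolation=cv2.INTER_CUBIC))
cv2.imwrite('pics/t1.png',cv2.resize(t,None,fx=6,fy=6,interpolation=cv2.INTER_CUBIC))
E
```

```text
(no output)
```

View pics/s1.png

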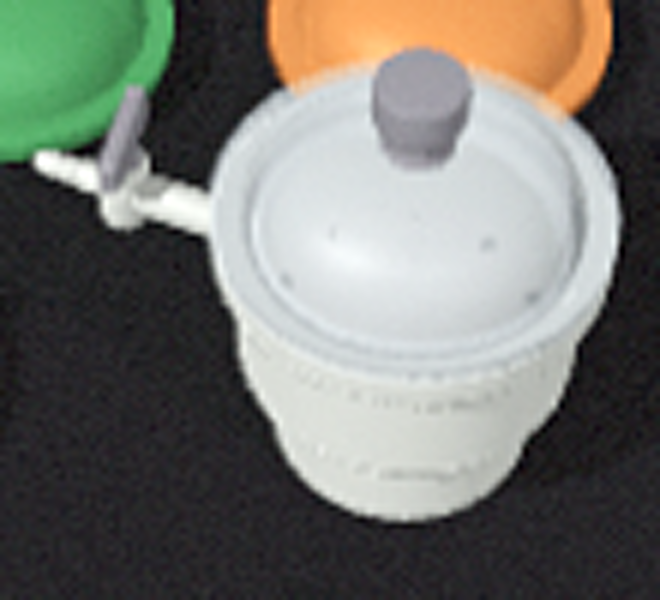

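View pics/t1.png

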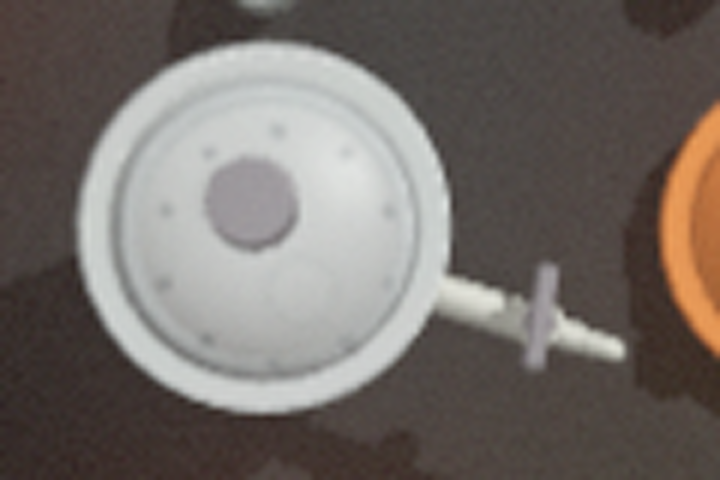

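Clear lid with grey knob on the white vessel, as described. Knob top centre is at top (286.6,168.4) and scene (359.9,198.5). The grey bar is at top (334.7,187.4) and scene (about 310,205.5), lying across its neck.

```bash
python3 - <<'E'
from h import *
import pickle
s,t=pickle.load(open('v.pkl','rb'))
T=lambda a:(245+(a[0]+.5)/6-.5,135+(a[1]+.5)/6-.5)
S=lambda a:(290+(a[0]+.5)/6-.5,185+(a[1]+.5)/6-.5)
k,e=tri([s,t],[S((422,83)),T((252,203))]);print('knobtop',k,e)
p,e=tri([s,t],[S((122,125)),T((541,317))]);print('taptop',p,e)
kk=atz(t,T((252,203)),.227); m=atz(t,T((264,227)),.149); h=atz(t,T((541,317)),.142)
print(kk,'lidflange ctr',m,'tap',h)
print('dist',np.linalg.norm((kk-h)[:2]),'flange width',[np.linalg.norm(atz(t,T(a),.149)-atz(t,T(b),.149)) for a,b in(((77,225),(451,227)),((264,40),(264,413)))])
a,b=atz(t,T((547,263)),.142),atz(t,T((535,368)),.142);print('bar',np.linalg.norm(a-b),np.degrees(np.arctan2(*(a-b)[1::-1])))
n=atz(t,T((620,350)),.1);print('neck end',n,np.linalg.norm((n-kk)[:2]))
for v in(h,n):print('neck ang',np.degrees(np.arctan2(*(v-kk)[1::-1])))
print('scene check knob',proj(s,[kk[0],kk[1],.227]),S((422,83)),'tap',proj(s,[h[0],h[1],.142]),S((122,125)))
o=arm.observe();R=cv2.Rodrigues(o['ee_rot'])[0];print(R)
E
```

```text
knobtop [0.62239035 0.07873945 0.2241422 ] [np.float64(0.2645531009219217), np.float64(0.24497089453715562)]
taptop [ 0.5801599  -0.04917956  0.14088266] [np.float64(0.12693478071807332), np.float64(0.1185296338100064)]
[0.62200386 0.07786702 0.227     ] lidflange ctr [0.62228992 0.07875634 0.149     ] tap [ 0.58007955 -0.04947102  0.142     ]
dist 0.13406201859042907 flange width [np.float64(0.1733552766358017), np.float64(0.17452745763640612)]
bar 0.049413863467553186 -7.121024770911347
neck end [ 0.56805873 -0.08876303  0.1       ] 0.17514466086889172
neck ang -108.22342363966587
neck ang -107.93894083793798
scene check knob [[359.34648431 197.48308663]] (359.9166666666667, 198.41666666666666) tap [[309.6682491  205.09878324]] (309.9166666666667, 205.41666666666666)
[[ 9.53925381e-01  3.00043466e-01 -5.34380256e-04]
 [ 3.00043919e-01 -9.53924489e-01  1.30968588e-03]
 [-1.16795721e-04 -1.40968015e-03 -9.99999000e-01]]
```

Everything matches the description:

| Quantity | Measured | Text |
|---|---|---|
| Knob top height | .224 m | .227 m |
| Tap top height | .141 m | .142 m |
| Knob to tap distance | 134 mm | 135 mm |
| Bar length | 49 mm | 50 mm |

The neck points at -108° and the bar at -7°, so the tap reads about 0.19 rad. It needs about 79° anticlockwise. I start with tool y at azimuth -97° and fingers part closed.

```bash
python3 -m creep '[[0,0,0,0,0,0.051],[0,0,0,0,0,0.051],[0,0,0,0,0,0.051],[0,0,0,0,0,0.051],[0.045,-0.082,0,0,0,0],[0.045,-0.082,0,0,0,0],[0.045,-0.082,0,0,0,0],[0.045,-0.082,0,0,0,0],[0.045,-0.082,0,0,0,0],[0.045,-0.082,0,0,0,0],[0.045,-0.082,0,0,0,0],[0.045,-0.082,0,0,0,0],[0.045,-0.082,0,0,0,0],[0.045,-0.082,0,0,0,0],[0.045,-0.082,0,0,0,0],[0.045,-0.082,0,0,0,0],[0.045,-0.082,0,0,0,0],[0.045,-0.082,0,0,0,0]]' 0.24 30
cat > g.py <<'E'
import sys
from h import *
# python3 g.py x y z yaz(deg): shift in tool axes (units) and turn to go
x,y,z,a=map(float,sys.argv[1:]);o=arm.observe();R=cv2.Rodrigues(o['ee_rot'])[0]
az=np.degrees(np.arctan2(R[1,1],R[0,1]))
print('t',o['clock'],'pos',o['position'].round(4),'yaz',az.round(2),'zaxis',R[:,2].round(4),'j',o['joints'].round(2))
print('shift units',(R.T@(np.array([x,y,z])-o['position'])/.4).round(4),'turn z units',-(a-az)/120,'F',o['force'].round(1),'M',o['ft_torque'].round(2),'w',o['width']*92,'gf',o['gripper_force'])
E
python3 g.py .580 -.0494 .2 -97
```

```text
clock: 1.6
position: [0.4943, -0.1696, 0.2266]
ee_rot: [3.136, -0.193, -0.001]
force: [1.2, -0.9, 0.3]
width: 0.383
gripper_force: 0.0
t 1.6 pos [ 0.4943 -0.1696  0.2266] yaz -97.03 zaxis [-4.e-04  0.e+00 -1.e+00] j [ 0.33  0.28 -0.12  1.81  0.04  1.06 -1.5 ]
shift units [ 0.1759 -0.3244  0.0664] turn z units -0.000248123253671532 F [ 1.2 -0.9  0.3] M [ 0.01  0.02 -0.02] w 35.19390306345432 gf 0.0
```

```bash
python3 -m creep '[[0.044,-0.081,0,0,0,0],[0.044,-0.081,0,0,0,0],[0.044,-0.081,0,0,0,0],[0.026,-0.051,0,0,0,0],[0,0,0.03,0,0,0],[0,0,0.03,0,0,0],[0,0,0,0,0,0],[0,0,0,0,0,0]]'
python3 g.py .580 -.0494 .125 -97
python3 - <<'E'
from h import *
s=shot('scene','pics/s2.png')['frame'][120:270,250:400,::-1]
cv2.imwrite('pics/s2c.png',cv2.resize(s,None,fx=4,fy=4,interpolation=cv2.INTER_CUBIC))
E
```

```text
clock: 2.27
position: [0.5702, -0.0624, 0.202]
ee_rot: [3.135, -0.192, -0.003]
force: [0.4, -0.6, 0.1]
width: 0.377
gripper_force: 0.0
t 2.2667 pos [ 0.5702 -0.0624  0.202 ] yaz -97.02 zaxis [-2.1e-03 -1.0e-04 -1.0e+00] j [ 0.14  0.38 -0.16  1.72  0.07  1.04 -1.74]
shift units [ 0.0208 -0.0353  0.1925] turn z units -0.000207467268524771 F [ 0.4 -0.6  0.1] M [ 0.04 -0.02  0.04] w 34.687254030909266 gf 0.0
```

View pics/s2c.png

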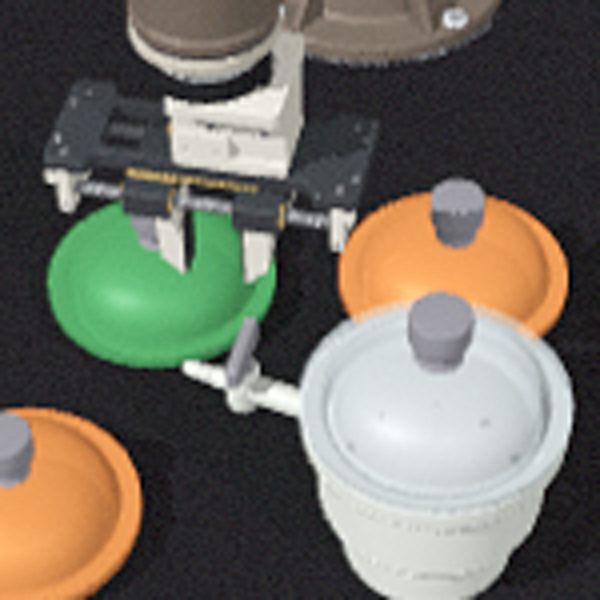

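The fingers (crop (185,265) and (255,280)) straddle the bar line (243,350), with 17 mm still to go sideways. I centre first, then descend.

```bash
python3 -m creep '[[0.021,-0.035,0,0,0,0],[0,0,0.05,0,0,0],[0,0,0,0,0,0],[0,0,0,0,0,0]]'
python3 g.py .580 -.0494 .125 -97
```

```text
clock: 2.65
position: [0.5806, -0.0494, 0.1827]
ee_rot: [3.136, -0.192, -0.002]
force: [1.4, -0.1, -0.1]
width: 0.378
gripper_force: 0.0
t 2.65 pos [ 0.5806 -0.0494  0.1827] yaz -97.02 zaxis [-0.0014 -0.     -1.    ] j [ 0.11  0.42 -0.17  1.72  0.08  1.01 -1.77]
shift units [-0.0012  0.0002  0.1442] turn z units -0.00020607882981356815 F [ 1.4 -0.1 -0.1] M [ 0.02  0.   -0.04] w 34.820922815340275 gf 0.0
```

```bash
python3 -m creep '[[-0.001,0,0.048,0,0,0],[0,0,0.048,0,0,0],[0,0,0.047,0,0,0],[0,0,0,0,0,0],[0,0,0,0,0,0],[0,0,0,0,0,0]]'
python3 g.py .580 -.0494 .125 -97
```

```text
clock: 3.15
position: [0.5814, -0.0496, 0.1271]
ee_rot: [3.136, -0.193, 0.003]
force: [1.4, -0.9, -0.4]
width: 0.381
gripper_force: 0.0
t 3.15 pos [ 0.5814 -0.0496  0.1271] yaz -97.05 zaxis [ 1.8e-03 -1.0e-04 -1.0e+00] j [ 0.11  0.47 -0.16  1.78  0.09  0.89 -1.79]
shift units [-0.0036  0.0001  0.0053] turn z units -0.0003958356343626216 F [ 1.4 -0.9 -0.4] M [0.05 0.01 0.01] w 35.04203566812458 gf 0.0
```

```bash
python3 -m creep '[[-0.003,0,0.003,0,0,0],[0,0,0,0,0,0],[0,0,0,0,0,0],[0,0,0,0,0,0],[0,0,0,0,0,0],[0,0,0,0,0,0]]' 1 25
python3 g.py .580 -.0494 .125 -18
```

```text
clock: 3.65
position: [0.5797, -0.0488, 0.1248]
ee_rot: [-3.135, 0.192, -0.001]
force: [-0.6, 1.1, 5.2]
width: 0.108
gripper_force: 24.9
t 3.65 pos [ 0.5797 -0.0488  0.1248] yaz -97.0 zaxis [ 8.e-04  3.e-04 -1.e+00] j [ 0.11  0.48 -0.16  1.79  0.1   0.88 -1.79]
shift units [ 0.001   0.0014 -0.0004] turn z units -0.6583611609434165 F [-0.6  1.1  5.2] M [0.36 0.22 0.05] w 9.961034739428943 gf 24.90725666284561
```

The fingers hold the bar at 10.0 mm, so the grasp is good. Now I turn it 79° anticlockwise.

```bash
python3 -m creep '[[0,0,0,0,0,-0.04],[0,0,0,0,0,-0.04],[0,0,0,0,0,-0.04],[0,0,0,0,0,-0.04],[0,0,0,0,0,-0.04],[0,0,0,0,0,-0.04],[0,0,0,0,0,-0.04],[0,0,0,0,0,-0.04],[0,0,0,0,0,-0.04],[0,0,0,0,0,-0.04],[0,0,0,0,0,-0.04],[0,0,0,0,0,-0.04],[0,0,0,0,0,-0.04],[0,0,0,0,0,-0.04],[0,0,0,0,0,-0.04],[0,0,0,0,0,-0.04],[0,0,0,0,0,0],[0,0,0,0,0,0]]'
python3 g.py .580 -.0494 .125 -18
```

```text
clock: 5.15
position: [0.5808, -0.0507, 0.1249]
ee_rot: [2.578, 1.792, 0.003]
force: [4.8, -3.0, 2.1]
width: 0.104
gripper_force: 24.9
t 5.15 pos [ 0.5808 -0.0507  0.1249] yaz -20.39 zaxis [ 0.0027 -0.0011 -1.    ] j [ 0.34  0.52 -0.49  1.77  0.3   0.93 -0.63]
shift units [ 0.0023 -0.0029 -0.0004] turn z units -0.019937753537274686 F [ 4.8 -3.   2.1] M [-0.87 -1.    0.07] w 9.581005731179228 gf 24.924230575561523
```

```bash
python3 -m creep '[[0,0,0,0,0,-0.02],[0,0,0,0,0,0],[0,0,0,0,0,0],[0,0,0,0,0,0]]'
python3 -m creep '[[0,0,0,0,0,0],[0,0,0,0,0,0],[0,0,0,0,0,0],[0,0,0,0,0,0],[0,0,-0.06,0,0,0],[0,0,-0.1,0,0,0],[0,0,-0.1,0,0,0],[0,0,-0.1,0,0,0],[0,0,0,0,0,0],[0,0,0,0,0,0]]' 0.24
python3 g.py .622 .0783 .27 -18
python3 - <<'E'
from h import *
s=shot('scene','pics/s3.png')['frame'][150:270,270:420,::-1]
cv2.imwrite('pics/s3c.png',cv2.resize(s,None,fx=5,fy=5,interpolation=cv2.INTER_CUBIC))
E
```

```text
clock: 5.48
position: [0.5809, -0.0507, 0.1249]
ee_rot: [2.54, 1.844, 0.002]
force: [4.0, -3.5, 1.4]
width: 0.106
gripper_force: 24.9
clock: 6.32
position: [0.5805, -0.0488, 0.2709]
ee_rot: [2.537, 1.848, 0.006]
force: [-0.1, 0.5, -0.6]
width: 0.378
gripper_force: 0.0
t 6.3167 pos [ 0.5805 -0.0488  0.2709] yaz -17.84 zaxis [ 4.7e-03 -3.0e-04 -1.0e+00] j [ 0.38  0.39 -0.55  1.58  0.21  1.22 -0.51]
shift units [0.3342 0.0014 0.0026] turn z units 0.001368671380043048 F [-0.1  0.5 -0.6] M [-0.06 -0.08  0.02] w 34.80810434665583 gf 0.0
```

View pics/s3c.png

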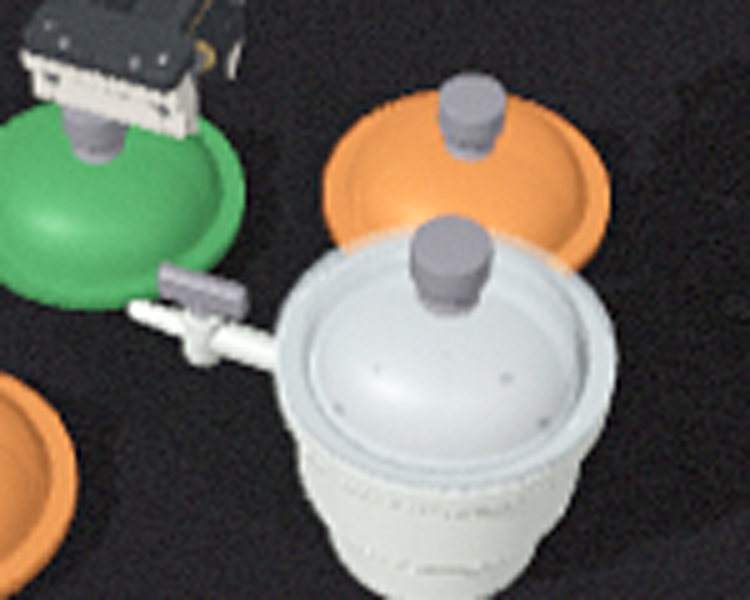

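The bar (crop (203,290)) is now in line with the neck and the lid hasn't moved. I go over the knob at z .27 with the fingers opened to about 74 mm.

```bash
python3 -m creep '[[0.07,0,0,0,0,0],[0.09,0,0,0,0,0],[0.09,0,0,0,0,0],[0.06,0.001,0,0,0,0],[0.024,0,0,0,0,0],[0,0,0,0,0,0],[0,0,0,0,0,0],[0,0,0,0,0,0]]' -0.6
python3 g.py .622 .0783 .198 -18
```

```text
clock: 7.03
position: [0.6202, 0.0756, 0.2674]
ee_rot: [2.54, 1.848, -0.004]
force: [-0.2, -0.8, -0.2]
width: 0.794
gripper_force: 0.0
t 7.0333 pos [0.6202 0.0756 0.2674] yaz -17.94 zaxis [-0.0016 -0.0016 -1.    ] j [ 0.16  0.47 -0.56  1.48  0.25  1.27 -0.74]
shift units [0.0082 0.0024 0.1734] turn z units 0.0005077562780292588 F [-0.2 -0.8 -0.2] M [-0.06 -0.07 -0.01] w 73.09205892812169 gf 0.0
```

```bash
python3 -m creep '[[0.008,0.002,0.04,0,0,0],[0,0,0.05,0,0,0],[0,0,0.05,0,0,0],[0,0,0.03,0,0,0],[0,0,0,0,0,0],[0,0,0,0,0,0],[0,0,0,0,0,0]]'
python3 g.py .622 .0783 .198 -18
```

```text
clock: 7.62
position: [0.6229, 0.0802, 0.2015]
ee_rot: [2.539, 1.849, 0.002]
force: [-0.6, 1.6, 0.3]
width: 0.797
gripper_force: 0.0
t 7.6167 pos [0.6229 0.0802 0.2015] yaz -17.87 zaxis [ 1.4e-03  1.0e-04 -1.0e+00] j [ 0.15  0.52 -0.55  1.56  0.29  1.14 -0.77]
shift units [-0.0053 -0.0007  0.0087] turn z units 0.0011096285985859804 F [-0.6  1.6  0.3] M [-0.03 -0.07 -0.02] w 73.2996094628023 gf 0.0
```

```bash
python3 -m creep '[[-0.005,0,0.007,0,0,0],[0,0,0,0,0,0],[0,0,0,0,0,0],[0,0,0,0,0,0]]'
python3 -m creep '[[0,0,0,0,0,0],[0,0,0,0,0,0],[0,0,0,0,0,0],[0,0,0,0,0,0],[0,0,0,0,0,0],[0,0,0,0,0,0],[0,0,0,0,0,0],[0,0,0,0,0,0]]' 1 55
python3 g.py .622 .0783 .218 -18
```

```text
clock: 7.95
position: [0.6219, 0.0788, 0.1979]
ee_rot: [2.538, 1.85, 0.001]
force: [0.7, 0.7, -0.0]
width: 0.797
gripper_force: 0.0
clock: 8.62
position: [0.6228, 0.0782, 0.1978]
ee_rot: [2.538, 1.849, 0.002]
force: [5.5, -2.4, -1.0]
width: 0.424
gripper_force: 55.0
t 8.6167 pos [0.6228 0.0782 0.1978] yaz -17.86 zaxis [ 2.e-03 -3.e-04 -1.e+00] j [ 0.15  0.52 -0.54  1.57  0.29  1.13 -0.77]
shift units [-0.0004 -0.0019 -0.0505] turn z units 0.0011585497307040763 F [ 5.5 -2.4 -1. ] M [-0.38 -1.17  0.08] w 39.04081521652841 gf 54.99980520224199
```

The knob is gripped at 39 mm with 55 N. I start a slow pull, 1 mm per row.

```bash
python3 -m creep '[[0,0,-0.0025,0,0,0],[0,0,-0.0025,0,0,0],[0,0,0,0,0,0],[0,0,0,0,0,0]]'
python3 g.py .622 .0783 .218 -18
```

```text
clock: 8.95
position: [0.6219, 0.0779, 0.1983]
ee_rot: [2.539, 1.85, -0.001]
force: [4.4, -1.5, -10.1]
width: 0.422
gripper_force: 55.0
t 8.95 pos [0.6219 0.0779 0.1983] yaz -17.85 zaxis [-6.e-04 -8.e-04 -1.e+00] j [ 0.15  0.52 -0.55  1.57  0.29  1.13 -0.77]
shift units [ 0.0009  0.     -0.0494] turn z units 0.0012907018472659477 F [  4.4  -1.5 -10.1] M [-0.4  -1.71  0.  ] w 38.778351332280934 gf 54.997669123113155
```

```bash
python3 -m creep '[[0,0,-0.0025,0,0,0],[0,0,-0.0025,0,0,0],[0,0,-0.0025,0,0,0],[0,0,0,0,0,0],[0,0,0,0,0,0]]'
python3 g.py .622 .0783 .218 -18
```

```text
clock: 9.37
position: [0.6214, 0.0773, 0.2002]
ee_rot: [-2.539, -1.85, 0.004]
force: [6.6, -2.0, -15.1]
width: 0.42
gripper_force: 55.0
t 9.3667 pos [0.6214 0.0773 0.2002] yaz -17.86 zaxis [-0.0023 -0.0016 -1.    ] j [ 0.15  0.52 -0.55  1.57  0.29  1.14 -0.77]
shift units [ 0.0029  0.0006 -0.0445] turn z units 0.0011512756249273614 F [  6.6  -2.  -15.1] M [-0.52 -1.96  0.04] w 38.64699771739398 gf 54.996411945903674
```

```bash
python3 -m creep '[[0,0,-0.0025,0,0,0],[0,0,-0.0025,0,0,0],[0,0,-0.0025,0,0,0],[0,0,0,0,0,0],[0,0,0,0,0,0]]'
python3 g.py .622 .0783 .218 -18
```

```text
clock: 9.78
position: [0.6219, 0.0784, 0.205]
ee_rot: [2.539, 1.85, -0.001]
force: [4.4, -1.1, -4.5]
width: 0.418
gripper_force: 55.0
t 9.7833 pos [0.6219 0.0784 0.205 ] yaz -17.84 zaxis [-2.e-04 -4.e-04 -1.e+00] j [ 0.15  0.52 -0.55  1.56  0.29  1.14 -0.77]
shift units [-0.      0.0004 -0.0324] turn z units 0.0013304793950890273 F [ 4.4 -1.1 -4.5] M [-0.43 -1.43 -0.01] w 38.47690251977863 gf 54.99880659626797
```

The ring has let go: the force fell from 15 N to 4.5 N, about the lid's weight. I lift on to about +21 mm.

```bash
python3 -m creep '[[0,0,-0.004,0,0,0],[0,0,-0.004,0,0,0],[0,0,-0.005,0,0,0],[0,0,-0.005,0,0,0],[0,0,-0.005,0,0,0],[0,0,-0.005,0,0,0],[0,0,-0.004,0,0,0],[0,0,-0.002,0,0,0],[0,0,0,0,0,0],[0,0,0,0,0,0],[0,0,0,0,0,0],[0,0,0,0,0,0]]'
python3 g.py .622 .0783 .219 -18
python3 - <<'E'
from h import *
d=shot('scene','pics/s4.png');s=d['frame'][110:260,270:430,::-1]
cv2.imwrite('pics/s4c.png',cv2.resize(s,None,fx=4,fy=4,interpolation=cv2.INTER_CUBIC))
th=np.linspace(0,2*np.pi,400)
for z in(.140,.149,.160,.169):
    p=proj(d,np.c_[.622+.086*np.cos(th),.0783+.086*np.sin(th),0*th+z]);print(z,'left',((p[p[:,0].argmin()]-[270,110])*4).round(),'right',((p[p[:,0].argmax()]-[270,110])*4).round(),'front',((p[p[:,1].argmax()]-[270,110])*4).round())
E
```

```text
clock: 10.78
position: [0.6217, 0.0787, 0.219]
ee_rot: [-2.539, -1.85, 0.0]
force: [-0.8, 0.3, -3.3]
width: 0.421
gripper_force: 55.0
t 10.7833 pos [0.6217 0.0787 0.219 ] yaz -17.82 zaxis [-3.e-04 -1.e-04 -1.e+00] j [ 0.15  0.51 -0.55  1.54  0.28  1.17 -0.76]
shift units [-0.0008  0.0011 -0.0001] turn z units 0.0014637408392686642 F [-0.8  0.3 -3.3] M [-0.04 -0.1  -0.03] w 38.711023967916184 gf 54.99904305674136
0.14 left [216. 445.] right [489. 453.] front [358. 552.]
0.149 left [216. 435.] right [490. 444.] front [358. 543.]
0.16 left [216. 424.] right [492. 432.] front [359. 532.]
0.169 left [216. 415.] right [493. 423.] front [360. 523.]
```

View pics/s4c.png

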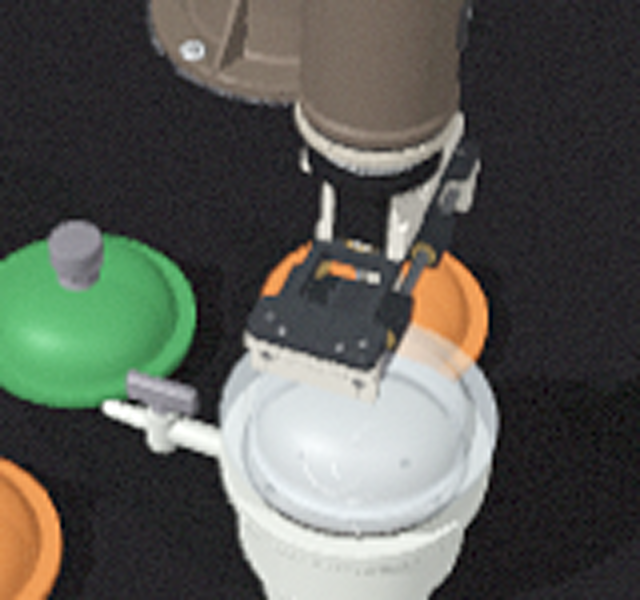

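The lid hangs level. Its lower front edge is at crop row ~531, where z = .160 (20 mm up) should project to 532. It is centred, with the white base flange showing as a gap below, and the tap is in line. Wrist load is 3.3 N, which is only the weight. Handing in.

```bash
python3 -m creep '[[0,0,0,0,0,0],[0,0,0,0,0,0],[0,0,0,0,0,0],[0,0,0,0,0,0]]'; python3 -c "
from cell import arm
print(arm.sign_off())"
```

```text
clock: 11.17
position: [0.6217, 0.0788, 0.2191]
ee_rot: [2.539, 1.851, -0.0]
force: [1.1, -0.1, -3.4]
width: 0.424
gripper_force: 55.0
the job is handed in; nothing more can be done
None
```

The tap is fully open and the lid broke free without jumping; it is held level, still and centred about 2 cm above its seat, and I handed the job in at 11.2 s (sign-off returned no verdict).

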